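# Shut the glassware case and present its opened padlock at the hasp

## Robot

A 6-joint arm with a two-finger parallel gripper is mounted at the origin on the work surface. World frame = base frame: x ahead of the robot, y to its left, z up, the work surface at z = 0. Lengths are in m, angles in degrees, forces in N, time in s.
With the tool pointing down it reaches from about 0.3 to 0.875 m from the base axis. Payload 4.2 kg.
Tool frame: the origin (TCP) lies at the very end of the fingers, on their centre line; the grasp point (between the pads) lies 19 mm behind it (arm.pinch_z is the distance from the TCP to the grasp point, in m); z points along the fingers, y is the line along which they close (so a half turn about z gives the same grasp; the last joint's range is limited). The gripper opens to 85 mm and grips with 20 to 120 N. Pads are 22 mm wide; open, the fingers measure 114 mm over their backs; the gripper's body (76 mm by 85 mm) begins 54 mm behind the grasp point. The pads swing forward as they close: fully open they stand 13 mm farther back than shut.
Start: joints at [66.52, 18.312, 89.639, -0, 72.044, -1.146], TCP at [0.219, 0.532, 0.231] pointing down, gripper open.
Joint ranges: [-177.97, 177.97], [-48.28, 115.42], [12.27, 149.76], [-77.06, 257.06], [2.81, 150.46], [-146.56, 146.56]. Speed limits (degrees/s): [147.25, 147.25, 180, 180, 180, 180].

## Interface

Orientations are given as a 3x3 rotation matrix whose columns are the frame's x, y, z axes.
In Python, from station import arm gives the robot as it stands.
- The arm moves only by the shell command python3 -m inch 'ROWS' [OPENING] [FORCE]. ROWS is JSON, a list that holds one entry, the list of rows, each a list of 6 numbers: the shift along the tool's x, y, z in units of 0.3 m (1.0 is 0.3 m), then the turn, a rotation vector about the tool's x, y, z in units of 90 degrees (1.0 is 90 degrees). In form: [[[tx, ty, tz, wx, wy, wz], ...]]. A call has 1 to 12 rows; each row is the pose to reach, as a shift and turn from the pose commanded when the call began, along the tool's axes at that moment; what a row does not reach only later rows make up. A row lasts 1/8 s, in which the tool goes at most 62.5 mm and 10.7 degrees, less where a joint would pass 70% of its speed; a pose out of reach is approached as far as the arm can. A call with a number of a shift or a turn outside -1 to 1 is refused whole. A call with a gripper value outside its range is refused whole. OPENING is the closure, from -1 (fully open) to 1 (shut), set as the call begins (- or left out, the last holds). The fingers move at their own pace and stop on an object; FORCE is the grip in N (left out, the last holds). Time passes only in rows, so rows that repeat a pose let the fingers close. It gives the time, the measured TCP pose, the force, the opening and the grip force at its end, in the units of the state.
- arm.get_state(): the state, without advancing time (a new reading comes with each control period).
- arm.capture(name): name is "scene" or "top"; returns a dict with "pixels" (400x640x3 uint8, red, green, blue), "mtx" (3x3 intrinsics, pixels), "R" (3x3) and "t" (3): a world point X has camera coordinates R X + t. Camera axes: x right, y down, z forward; pixel columns grow to the right and rows downward; lengths in m; the calibration is good to about 2 mm. A picture is of the moment at which its call begins. There is no depth.
- arm.sign_off(): hands the job in; it is judged then, once.
The state is a dict: "time": time; "joint_pos": joint angles; "joint_vel": joint speeds; "effort": joint torques, N m; "position": TCP position; "tcp_rot": TCP orientation; "force": force on the tool from outside, world axes, zero at the start; "moment": the same for the moment, N m; "width": finger opening in m; "grip_force": force on a finger pad.
Only numpy, scipy, OpenCV 4.12 (cv2) and the standard library are available. Lean on these libraries where they do the work, as an engineer would, in place of code of your own. Each camera call takes 0.05 s, during which the arm holds its last target. There are 200 camera calls.

## Task

First press the lid of the black glassware case down until it snaps fully shut. Then, on the padlock lying face up in its rest, turn the dial, which clicks from notch to notch, until its pointer clicks in at the notch facing the shackle, and pull the shackle out fully open. Finally lift the opened lock out of its rest and finish while still holding it up, with the bow of its shackle about 15 cm straight above the staple on the front of the case, clear of the case; leave the bottle, the beaker and the clamp alone.

Things in the scene. Friction and masses are not known exactly. Their poses are not given: they have to be found in the camera images.
- case: Black plastic glassware case fixed to the bench, 160 mm deep (its x) by 240 mm wide (its y), 90 mm high without the lid. Origin: centre of its underside. Its front, with the hasp, looks to its -x; the lid is hinged on its far +x rim.
- lid (a joint): Lid angle, rad: 0 = fully shut, positive = raised (1.2 at most). The lid, 160 by 240 by 12 mm, starts part raised (0.35 to 0.7) and stays where it is left (stiff hinge, about 2 N at its front edge). In the last 0.09 rad a spring catch resists: about 5 to 8 N at the front edge pushes it past, then it snaps in and stays shut below 0.02.
- lid_press (a point): Point on the lid's upper face where to press: half-way across, 135 mm from the hinge line (25 mm behind the front edge). It moves with the lid (raised, it swings up and back about the hinge line on top of the case's far rim, 80 mm from the case's middle, 90 mm above the bench; a steel hasp strap hangs 40 mm down from the lid's front edge). With the lid shut it lies 102 mm above the bench.
- staple (a point): Centre of the outer bar of the steel staple (wire loop, 18 mm wide) that sticks out 20 mm from the front of the case, 66 mm above the bench; with the lid shut (lid top 103 mm above the bench) the lid's slotted hasp strap hangs over it.
- lock_rest: Grey plastic rest of the padlock, fixed to the bench: 76 by 76 mm block with a pocket open at the top, pocket floor 12 mm above the bench; walls at its front and back rise 7.5 mm above that floor, at its two sides 18 mm. The lock lies in it with 1.5 mm play and lifts straight out. Origin: centre of its underside; axes as the lock's at the start.
- lock: Steel dial padlock, body 60 by 60 by 26 mm, 0.33 kg in all (give or take 30 %), lying loose and face up in its rest. Origin: centre of the 60 by 60 by 26 mm body, 25 mm above the bench at the start. Its z points out of the face with the dial (up); the shackle sticks out towards its -x, in the middle of its thickness.
- dial_grip (a point): Centre of the dial's upright grip bar, on the dial axis: bar 34 mm long, 10 mm thick, 24 mm tall (from 45 to 69 mm above the bench at the start), on a black disc 43 mm across. Its x axis runs along the bar; one end, towards its -x, is the wedge-shaped pointer with a pale line on top.
- dial (a joint): Dial angle, rad, counter-clockwise positive seen from above; 0 = open notch: the pointer faces the shackle (lock's -x), at the small raised pip on the face. Starts 0.7 to 1.4, so turn it clockwise. Clicks into a sprung notch every 0.35 (about 0.08 N m to pass one; stays in a notch when let go); stops at -0.75 and 1.8. The shackle is blocked unless the dial is within about 0.1 of 0.
- shackle (a joint): How far the shackle is pulled out of the lock body, in m: 0 = locked, 0.022 = stop, fully open. Slides along the lock's -x with about 2 to 3 N once the dial is at the open notch and stays where it is left.
- shackle_bow (a point): Middle of the cross bar (bow) at the end of the U-shaped shackle: round bar 8 mm thick along the lock's y, legs 44 mm apart (36 mm clear between them), 72 mm from the lock's centre when locked, 94 mm when open, 25 mm above the bench at the start. 30 mm are clear between bar and rest when locked. Axes as the lock's. A lock held by the bow may swing down and hang from it.
- reagent_bottle: Bystander: amber glass bottle, 70 mm across, 130 mm high, origin at the centre of its underside. Leave it alone.
- beaker: Bystander: glass beaker, 74 mm across, 90 mm high, origin at the centre of its underside. Leave it alone.
- bosshead: Bystander: steel clamp boss with a thumb screw, about 100 by 30 mm and 28 mm high, origin under its block. Leave it alone.

How it is judged:
By the outcome, as a careful person would: the job done as asked, in the order asked, and still so for the second after the job is handed in, while the arm keeps its last pose, push and grip.
It also fails if it takes over 72 s, if anything falls off the work surface, if the arm or the gripper's body presses on something with over 40 N, if the wrist force passes 120 N, or if a joint passes its speed limit or range.

## Working session

There is one attempt and no reset: what is moved stays moved. The work goes in short steps, Python scripts to look and compute and a shell command to move; the robot and the scene stay as the last step left them, time stands still between calls to the robot, and variables do not carry over. Pictures are saved under pics/ and viewed, at most 10 in all, crops included, and the job is handed in when it is done.

```bash
mkdir -p pics; ls
python3 - <<'E'
from station import arm
import cv2,numpy as np
for n in("scene","top"):
    c=arm.capture(n); cv2.imwrite(f"pics/{n}0.png",c["pixels"][:,:,::-1]); np.savez(f"pics/{n}0.npz",**c)
    print(n,c["mtx"].round(1).tolist(),c["R"].round(3).tolist(),c["t"].round(3).tolist())
s=arm.get_state();print(s["tcp_rot"],s["position"],arm.pinch_z,s["width"])
E
```

```text
pics
scene [[401.4, 0.0, 330.9], [0.0, 401.4, 204.4], [0.0, 0.0, 1.0]] [[0.682, 0.731, -0.01], [0.544, -0.517, -0.661], [-0.488, 0.446, -0.751]] [-0.422, -0.271, 1.518]
top [[374.6, 0.0, 318.1], [0.0, 374.6, 196.6], [0.0, 0.0, 1.0]] [[-0.067, -0.998, -0.003], [-0.975, 0.066, -0.214], [0.214, -0.012, -0.977]] [0.038, 0.624, 1.176]
[[-9.24987698e-01  3.79996504e-01 -6.44083983e-04]
 [ 3.79997045e-01  9.24986629e-01 -1.40799933e-03]
 [ 6.07342470e-05 -1.54713207e-03 -9.99998801e-01]] [0.21833066 0.53148049 0.23058287] 0.0187 0.08563056417948076
```

View pics/scene0.png

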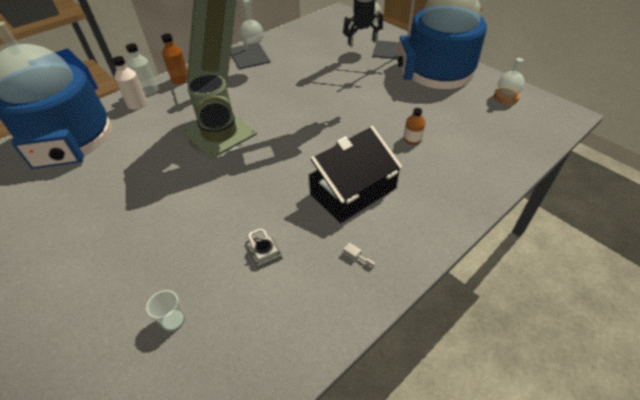

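View pics/top0.png

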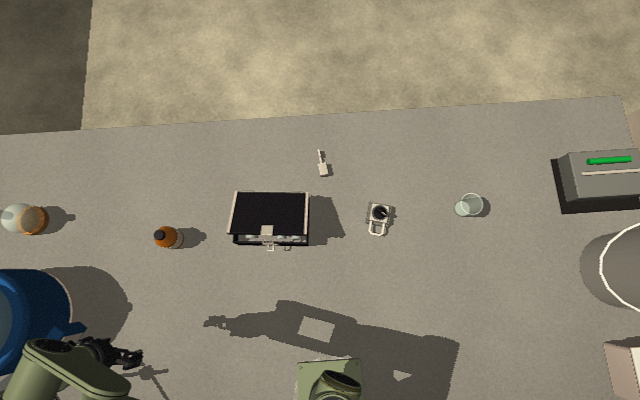

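The case is around (270,218) in top and (355,172) in scene. The lock is at (379,215) in top and (263,246) in scene. I'll enlarge both views of each.

Run:
```python
import cv2,numpy as np
t=cv2.imread("pics/top0.png");s=cv2.imread("pics/scene0.png")
def z(i,x,y,w,h):return cv2.resize(i[y:y+h,x:x+w],(400,300),interpolation=cv2.INTER_CUBIC)
a=np.hstack([z(t,220,180,100,75),z(t,355,192,50,37.5.__int__())])
b=np.hstack([z(s,300,124,108,96),z(s,235,222,60,45)])
cv2.imwrite("pics/crop1.png",np.vstack([a,b]))
```

```text
(no output)
```

View pics/crop1.png

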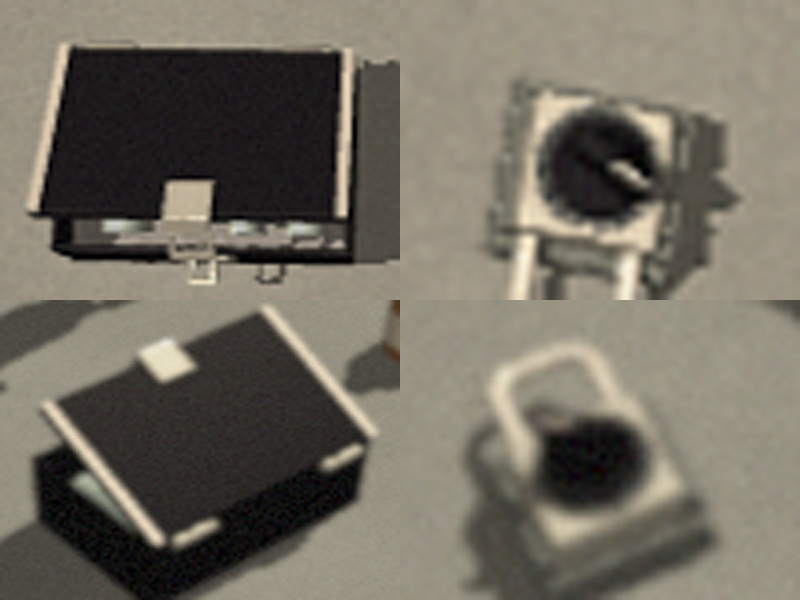

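Crop readings:
- **Lid corners, top:** (227.5,233), (306.2,233.7), (235.5,191.2), (307.5,192.5).
- **Staple, top:** about (270.5,250), with its shadow to the right.
- **Lock face corners, top:** (371.9,203.4), (389,205.3), (370,220.6), (387.5,222.8).
- **Dial:** the pointer aims right and slightly down.

Next I'll fit the poses.

```bash
cat > h.py <<'E'
import numpy as np,cv2
from scipy.optimize import least_squares
def load(n,k=0): return dict(np.load(f"pics/{n}{k}.npz"))
def proj(c,P): P=np.atleast_2d(P)@c["R"].T+c["t"]; q=P@c["mtx"].T; return q[:,:2]/q[:,2:]
def back(c,uv,z):
    d=c["R"].T@np.linalg.solve(c["mtx"],[*uv,1.]); o=-c["R"].T@c["t"]; return o+d*(z-o[2])/d[2]
def Rz(a): return np.array([[np.cos(a),-np.sin(a),0],[np.sin(a),np.cos(a),0],[0,0,1]])
def lidpt(p,L,z=.0125):  # L: (dist from hinge, y)
    x,y,yaw,a=p; P=np.array([[.08-(d*np.cos(a)+z*-np.sin(a)*-1),w,.09+d*np.sin(a)+z*np.cos(a)] for d,w in L])
    P[:,0]=[.08-d*np.cos(a)+z*np.sin(a) for d,w in L]
    return P@Rz(yaw).T+[x,y,0]
E
python3 - <<'E'
from h import *
T,S=load("top"),load("scene")
L=[(.16,.12),(.16,-.12),(0,.12),(0,-.12)]
ut=np.array([(227.5,233),(306.2,233.7),(235.5,191.2),(307.5,192.5)])
us=np.array([(372.4,126.6),(311.3,157.6),(401.3,166.6),(343.2,202.4)])
f=lambda p:np.r_[(proj(T,lidpt(p,L))-ut).ravel(),(proj(S,lidpt(p,L))-us).ravel()]
r=least_squares(f,[.5,.15,0,.5]);print("case",r.x.round(4),f(r.x).round(1))
p=r.x; st=Rz(p[2])@[-.1,0,.066]+[p[0],p[1],0]
print("staple pred",st.round(3),proj(T,st).round(1),"press shut",(Rz(p[2])@[.08-.135,0,.102]+[p[0],p[1],0]).round(3),"press now",lidpt(p,[(.135,0)]).round(3))
F=[(.03,.03,.013),(.03,-.03,.013),(-.03,.03,.013),(-.03,-.03,.013)]
lt=np.array([(371.9,203.4),(389,205.3),(370,220.6),(387.5,222.8)])
ls=np.array([(259,258.4),(277.7,250.5)])
g0=lambda p:np.array(F)@Rz(p[2]).T+[p[0],p[1],.025]
g=lambda p:np.r_[(proj(T,g0(p))-lt).ravel(),(proj(S,g0(p)[[1,0]])-ls).ravel()*.7]
r=least_squares(g,[.5,-.15,0]);q=r.x;print("lock",q.round(4),g(q).round(1))
print("dial ctr from disc",back(T,(380,212.1),.045).round(3))
bow=Rz(q[2])@[-.072,0,0]+[q[0],q[1],.025];print("bow",bow.round(3),proj(T,bow),proj(S,bow))
a=back(T,(355+215/8,192+163/8.1),.069);b=back(T,(355+250/8,192+185/8.1),.069)
for v in(b-a,b-[q[0],q[1],.069]):print("pointer world dir",np.arctan2(v[1],v[0]),"dial",(np.arctan2(v[1],v[0])-q[2]-np.pi+np.pi)%(2*np.pi)-np.pi)
E
```

```text
case [ 0.5619  0.1539 -0.0805  0.4348] [-1.4 -0.3  0.4  0.1 -1.4 -0.7  0.7 -1.  -0.7 -0.7 -0.8  0.6  0.6 -0.5
 -1.3  0.2]
staple pred [0.462 0.162 0.066] [[270.2 249.5]] press shut [0.507 0.158 0.102] press now [[0.525 0.157 0.158]]
lock [ 0.5626 -0.2067 -0.1924] [-0.4 -0.4  0.2 -0.1 -0.2 -0.2  0.1 -0.2 -0.9  0.2 -0.2 -1.1]
dial ctr from disc [ 0.564 -0.207  0.045]
bow [ 0.492 -0.193  0.025] [[376.94977223 234.37435554]] [[252.86090753 231.8009263 ]]
pointer world dir -2.2106434186890014 dial 1.1233289899419692
pointer world dir -2.2724527391071563 dial 1.0615196695238147
```

Both fits agree with the known sizes to about 1 px, and the predicted staple at (270,249.5) matches the image. The dial is at about 1.05. Now a move calculator, then the lid.

```bash
cat > go.py <<'E'
import sys,numpy as np
from scipy.spatial.transform import Rotation as Ro
from station import arm
def goal(x,y,z,th=None):
    s=arm.get_state(); R=np.array(s["tcp_rot"]); p=np.array(s["position"])
    if th is None: th=np.degrees(np.arctan2(R[1,0],R[0,0]))
    a=np.radians(th); G=np.array([[np.cos(a),np.sin(a),0],[np.sin(a),-np.cos(a),0],[0,0,-1]])
    print((R.T@(np.array([x,y,z])-p)/.3).round(3),(Ro.from_matrix(R.T@G).as_rotvec()/(np.pi/2)).round(3),"th",round(th,1),"F",np.round(s["force"],1),"w",round(s["width"],4),"t",s["time"])
if __name__=="__main__": goal(*map(float,sys.argv[1:]))
E
python3 go.py .512 .158 .231 100
```

```text
[-1.379 -0.78  -0.   ] [-0.001  0.     0.641] th 100.0 F [-0.6 -0.3 -0.4] w 0.0856 t 0.1
```

```bash
python3 -m inch '[[[-0.69,-0.39,0,0,0,0],[-0.69,-0.39,0,0,0,0],[-0.69,-0.39,0,0,0,0],[-0.69,-0.39,0,0,0,0],[-0.69,-0.39,0,0,0,0]]]' 1 40; python3 -m inch '[[[-0.69,-0.39,0,0,0,0],[-0.69,-0.39,0,0,0,0],[-0.69,-0.39,0,0,0,0],[-0.69,-0.39,0,0,0,0],[-0.69,-0.39,0,0,0,0],[-0.69,-0.39,0,0,0,0]]]'; python3 go.py .512 .158 .115
```

```text
time: 0.72
position: [0.3669, 0.3425, 0.2311]
tcp_rot: [[-0.923, 0.385, -0.0], [0.385, 0.923, -0.001], [-0.0, -0.001, -1.0]]
force: [-0.8, 0.7, 0.1]
width: -0.0002
grip_force: 0.0
time: 1.48
position: [0.5119, 0.1592, 0.2309]
tcp_rot: [[-0.925, 0.38, -0.001], [0.38, 0.925, 0.001], [0.001, 0.0, -1.0]]
force: [-0.5, -0.0, -0.3]
width: 0.0
grip_force: 0.0
[-0.002 -0.003  0.386] [ 0.    -0.001 -0.   ] th 157.7 F [-0.5 -0.  -0.3] w 0.0 t 1.475
```

```bash
python3 -m inch '[[[0,0,0.1,0,0,0],[0,0,0.18,0,0,0],[0,0,0.22,0,0,0],[0,0,0.26,0,0,0],[0,0,0.3,0,0,0],[0,0,0.34,0,0,0],[0,0,0.37,0,0,0],[0,0,0.39,0,0,0],[0,0,0.41,0,0,0],[0,0,0.42,0,0,0]]]';python3 -m inch '[[[0,0,0.005,0,0,0],[0,0,0.01,0,0,0],[0,0,0.015,0,0,0],[0,0,0.02,0,0,0]]]'
```

```text
time: 2.72
position: [0.5128, 0.1581, 0.105]
tcp_rot: [[-0.925, 0.38, 0.001], [0.38, 0.925, 0.0], [-0.0, 0.0, -1.0]]
force: [0.4, 0.2, -0.2]
width: 0.0003
grip_force: 0.0
time: 3.22
position: [0.5129, 0.1582, 0.1023]
tcp_rot: [[-0.925, 0.38, 0.002], [0.38, 0.925, 0.001], [-0.001, 0.001, -1.0]]
force: [-7.5, -2.1, 26.3]
width: -0.0002
grip_force: 12.8
```

Force rose to 26 N at z=0.102, the height of the shut lid. I'll retract and check with a picture.

```bash
python3 -m inch '[[[0,0,-0.15,0,0,0],[0,0,-0.3,0,0,0],[0,0,-0.4,0,0,0],[0,0,-0.4,0,0,0],[0,0,-0.4,0,0,0]]]'; python3 go.py .5626 -.2067 .2 51
python3 - <<'E'
from h import *
from station import arm
c=arm.capture("scene");i=c["pixels"][:,:,::-1].copy()
p=[.5619,.1539,-.0805,0]
for a,col in((0,(0,255,0)),(.09,(0,0,255))):
    p[3]=a
    for u in proj(c,lidpt(p,[(.16,.12),(.16,-.12),(0,.12),(0,-.12)])):pass
v=[cv2.resize(i[110:230,290:410],(480,480),interpolation=cv2.INTER_CUBIC)]
for a in(0,.09):
    p[3]=a;print(a,proj(c,lidpt(p,[(.16,.12),(.16,-.12),(0,.12),(0,-.12)])).round(1).tolist(),((proj(c,lidpt(p,[(.16,.12),(.16,-.12)]))-[290,110])*4).round())
cv2.imwrite("pics/lid.png",v[0])
E
```

```text
time: 3.85
position: [0.5119, 0.1579, 0.2183]
tcp_rot: [[-0.925, 0.38, -0.002], [0.38, 0.925, -0.0], [0.001, -0.001, -1.0]]
force: [0.0, -0.2, 0.2]
width: -0.0002
grip_force: 0.0
[-0.618 -1.06   0.061] [-1.000e-03  0.000e+00  1.185e+00] th 51.0 F [ 0.  -0.2  0.2] w -0.0002 t 3.85
0 [[366.2, 139.1], [307.6, 170.9], [400.7, 164.9], [340.8, 201.2]] [[305. 116.]
 [ 70. 244.]]
0.09 [[366.9, 136.0], [307.7, 167.8], [401.0, 165.1], [341.0, 201.5]] [[307. 104.]
 [ 71. 231.]]
```

View pics/lid.png

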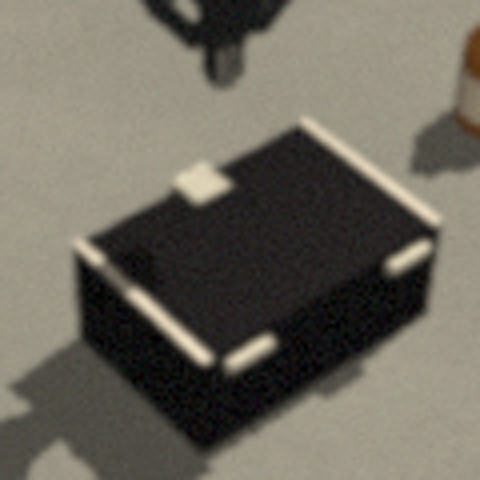

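The lid's front corners, at about (303,118) and (76,241) in the crop, match the shut prediction, so the lid is shut. On to the dial.

```bash
python3 -m inch '[[[-0.31,-0.53,0,0,0,0.3],[-0.31,-0.53,0,0,0,0.3],[-0.31,-0.53,0,0,0,0.5],[-0.31,-0.53,0,0,0,0.6],[-0.31,-0.53,0,0,0,0.6],[-0.31,-0.53,0,0,0,0.6]]]' 0;python3 go.py .5626 -.2067 .2 51
```

```text
time: 4.65
position: [0.5375, -0.0245, 0.2178]
tcp_rot: [[-0.238, 0.971, -0.003], [0.971, 0.238, 0.0], [0.001, -0.003, -1.0]]
force: [-0.4, 0.7, -0.0]
width: 0.0431
grip_force: 0.0
[-0.61  -0.063  0.059] [-0.002  0.     0.586] th 51.0 F [-0.4  0.7 -0. ] w 0.0431 t 4.65
```

```bash
python3 -m inch '[[[-0.61,-0.063,0,0,0,0.3],[-0.61,-0.063,0,0,0,0.5],[-0.61,-0.063,0,0,0,0.586],[-0.61,-0.063,0.1,0,0,0.586],[-0.61,-0.063,0.2,0,0,0.586],[-0.61,-0.063,0.3,0,0,0.586],[-0.61,-0.063,0.3,0,0,0.586],[-0.61,-0.063,0.3,0,0,0.586]]]';python3 go.py .563 -.2067 .05 51
python3 - <<'E'
from h import *
from station import arm
o=[]
for n,(x,y,w,h) in dict(top=(345,180,75,60),scene=(225,200,75,60)).items():
    c=arm.capture(n);i=c["pixels"][:,:,::-1];o.append(cv2.resize(i[y:y+h,x:x+w],(400,320),interpolation=cv2.INTER_CUBIC))
cv2.imwrite("pics/dial.png",np.hstack(o))
E
```

```text
time: 5.65
position: [0.5636, -0.2065, 0.13]
tcp_rot: [[0.629, 0.777, 0.001], [0.777, -0.629, -0.0], [0.0, 0.001, -1.0]]
force: [0.3, -0.6, 0.7]
width: 0.0425
grip_force: 0.0
[-0.002 -0.002  0.267] [ 0.001 -0.     0.   ] th 51.0 F [ 0.3 -0.6  0.7] w 0.0425 t 5.65
```

View pics/dial.png

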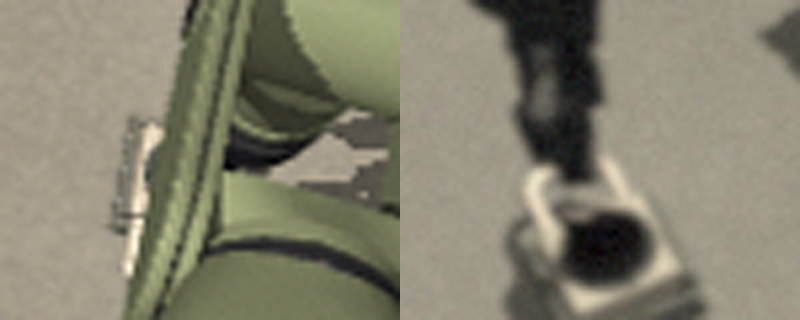

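The arm hides the lock from the top camera. In the scene view the fingers are in line above it. I'll descend and grip the bar.

```bash
python3 -m inch '[[[0,0,0.1,0,0,0],[0,0,0.17,0,0,0],[0,0,0.22,0,0,0],[0,0,0.25,0,0,0],[0,0,0.267,0,0,0],[0,0,0.267,0,0,0]]]'; python3 -m inch '[[[0,0,0,0,0,0],[0,0,0,0,0,0],[0,0,0,0,0,0],[0,0,0,0,0,0]]]' 1 40; python3 go.py .563 -.2067 .05 -11
```

```text
time: 6.5
position: [0.5632, -0.2066, 0.0493]
tcp_rot: [[0.63, 0.776, 0.0], [0.776, -0.63, -0.0], [0.0, 0.0, -1.0]]
force: [-0.9, 0.6, -0.7]
width: 0.0426
grip_force: 0.0
time: 7.0
position: [0.563, -0.2065, 0.0498]
tcp_rot: [[0.63, 0.776, 0.0], [0.776, -0.63, 0.0], [0.0, 0.0, -1.0]]
force: [-1.9, 1.7, 5.1]
width: 0.0091
grip_force: 43.7
[-0.001  0.    -0.001] [ 0.    -0.     0.688] th -11.0 F [-1.9  1.7  5.1] w 0.0091 t 7.0
```

```bash
python3 -m inch '[[[0,0,-0.003,0,0,0.08],[0,0,-0.003,0,0,0.16],[0,0,-0.003,0,0,0.24],[0,0,-0.003,0,0,0.32],[0,0,-0.003,0,0,0.4],[0,0,-0.003,0,0,0.48],[0,0,-0.003,0,0,0.56],[0,0,-0.003,0,0,0.63],[0,0,-0.003,0,0,0.69],[0,0,-0.003,0,0,0.69],[0,0,-0.003,0,0,0.69]]]'; python3 -c "
from station import arm;s=arm.get_state();print(s['moment'],s['force'])"; python3 go.py .563 -.2067 .15 -11
```

```text
time: 8.38
position: [0.563, -0.2066, 0.0498]
tcp_rot: [[0.981, -0.193, 0.0], [-0.193, -0.981, 0.0], [0.0, -0.0, -1.0]]
force: [0.3, 0.4, -1.9]
width: 0.0087
grip_force: 42.9
[ 0.00811285 -0.01382658 -0.01546718] [ 0.34783247  0.35866197 -1.9205603 ]
[-0.     0.    -0.334] [-0.    -0.    -0.001] th -11.0 F [ 0.3  0.4 -1.9] w 0.0087 t 8.375
```

```bash
python3 -m inch '[[[0,0,0,0,0,0],[0,0,0,0,0,0],[0,0,-0.1,0,0,0],[0,0,-0.3,0,0,0],[0,-0.5,-0.4,0,0,-0.2],[0,-0.5,-0.4,0,0,-0.4],[0,-0.5,-0.4,0,0,-0.6],[0,-0.5,-0.4,0,0,-0.8],[0,-0.5,-0.4,0,0,-1],[0,-0.5,-0.4,0,0,-1],[0,-0.5,-0.4,0,0,-1]]]' 0
python3 - <<'E'
from h import *
from station import arm
o=[]
for n,(x,y,w,h) in dict(top=(350,190,60,60),scene=(235,215,60,60)).items():
    c=arm.capture(n);np.savez(f"pics/{n}1.npz",**c);i=c["pixels"][:,:,::-1];o.append(cv2.resize(i[y:y+h,x:x+w],(400,400),interpolation=cv2.INTER_CUBIC))
i=np.hstack(o);cv2.imwrite("pics/dial2.png",cv2.convertScaleAbs(i,alpha=1.4,beta=20))
E
```

```text
time: 9.75
position: [0.5921, -0.0593, 0.1702]
tcp_rot: [[0.432, 0.902, 0.0], [0.902, -0.432, 0.0], [0.0, 0.0, -1.0]]
force: [-0.2, -0.1, 0.1]
width: 0.043
grip_force: 0.0
```

View pics/dial2.png

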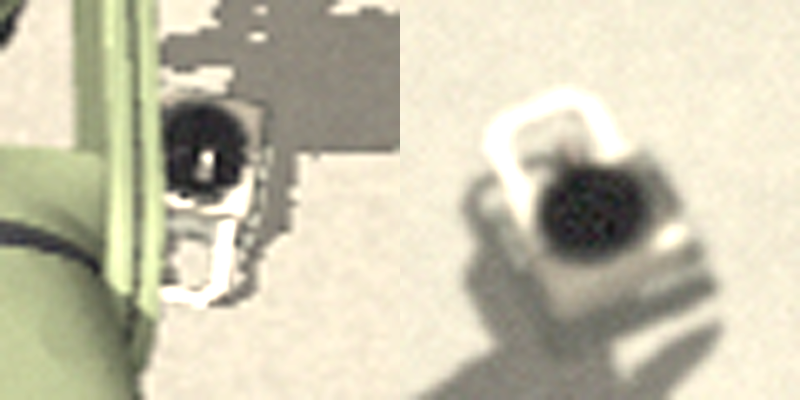

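The pale pointer line, about (205,150) to (205,180) in the crop, now runs towards the shackle. Next, the bow.

```bash
python3 go.py .492 -.193 .1 79
```

```text
[-0.547 -0.105  0.234] [ 0.    -0.    -0.166] th 79.0 F [-0.3  0.5 -0.8] w 0.0431 t 9.85
```

```bash
python3 -m inch '[[[-0.547,-0.105,0,0,0,-0.1],[-0.547,-0.105,0,0,0,-0.166],[-0.547,-0.105,0.05,0,0,-0.166],[-0.547,-0.105,0.15,0,0,-0.166],[-0.547,-0.105,0.234,0,0,-0.166],[-0.547,-0.105,0.234,0,0,-0.166]]]' 0.3; python3 go.py .492 -.193 .008 79;  python3 - <<'E'
from h import *
from station import arm
c=arm.capture("scene");i=c["pixels"][:,:,::-1];cv2.imwrite("pics/bow.png",cv2.resize(i[190:270,215:315],(600,480),interpolation=cv2.INTER_CUBIC))
E
```

```text
time: 10.6
position: [0.4906, -0.1928, 0.0984]
tcp_rot: [[0.194, 0.981, -0.004], [0.981, -0.194, 0.002], [0.001, -0.004, -1.0]]
force: [-0.7, -0.2, 0.3]
width: 0.0298
grip_force: 0.0
[-0.     0.006  0.301] [-0.003 -0.001 -0.002] th 79.0 F [-0.7 -0.2  0.3] w 0.0298 t 10.6
```

View pics/bow.png

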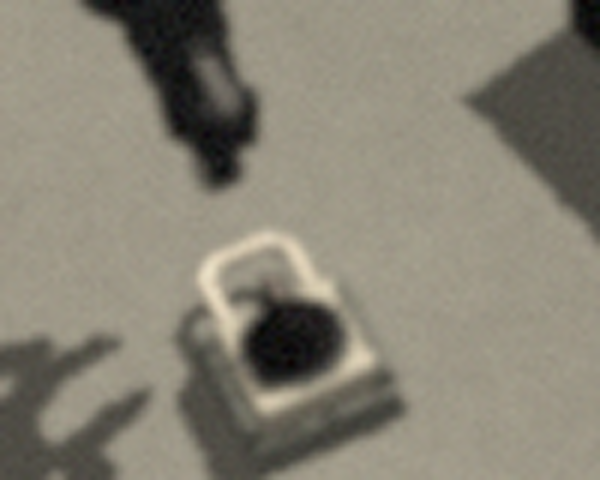

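The bow is at about (248,250) in the crop, within about 2 px of the prediction, and the slack is 7 mm a side. Descending with a force check.

```bash
python3 -m inch '[[[0.005,0.004,0.1,0,0,0],[0.005,0.004,0.18,0,0,0],[0.005,0.004,0.2,0,0,0],[0.005,0.004,0.22,0,0,0],[0.005,0.004,0.24,0,0,0]]]'; python3 -m inch '[[[0,0,0.02,0,0,0],[0,0,0.04,0,0,0],[0,0,0.058,0,0,0],[0,0,0.058,0,0,0]]]'
```

```text
time: 11.28
position: [0.4942, -0.1922, 0.0287]
tcp_rot: [[0.192, 0.981, 0.002], [0.981, -0.192, -0.001], [-0.0, 0.002, -1.0]]
force: [0.1, 0.4, 0.8]
width: 0.0303
grip_force: 0.0
time: 11.78
position: [0.493, -0.1918, 0.01]
tcp_rot: [[0.191, 0.982, -0.001], [0.982, -0.191, 0.0], [0.0, -0.001, -1.0]]
force: [-0.2, -0.4, 1.1]
width: 0.0303
grip_force: 0.0
```

```bash
python3 -m inch '[[[0,0,0,0,0,0],[0,0,0,0,0,0],[0,0,0,0,0,0],[0,0,0,0,0,0]]]' 1 50; python3 -m inch '[[[0,-0.01,0,0,0,0],[0,-0.02,0,0,0,0],[0,-0.03,0,0,0,0]]]';  python3 -m inch '[[[0,-0.01,0,0,0,0],[0,-0.02,0,0,0,0],[0,-0.03,0,0,0,0],[0,-0.035,0,0,0,0]]]'
```

```text
time: 12.28
position: [0.492, -0.1916, 0.0104]
tcp_rot: [[0.192, 0.981, -0.003], [0.981, -0.192, 0.001], [0.0, -0.003, -1.0]]
force: [-5.1, -0.8, 2.6]
width: 0.0062
grip_force: 48.4
time: 12.65
position: [0.4857, -0.1908, 0.0109]
tcp_rot: [[0.191, 0.982, 0.003], [0.982, -0.191, -0.001], [-0.001, 0.003, -1.0]]
force: [1.0, -2.9, -0.6]
width: 0.0061
grip_force: 48.3
time: 13.15
position: [0.4742, -0.1881, 0.0106]
tcp_rot: [[0.191, 0.982, 0.0], [0.982, -0.191, 0.0], [0.0, 0.0, -1.0]]
force: [2.2, -1.8, 0.5]
width: 0.006
grip_force: 48.5
```

It slides at 2–3 N. Continue to the stop.

```bash
python3 -m inch '[[[0,-0.01,0,0,0,0],[0,-0.015,0,0,0,0],[0,-0.02,0,0,0,0],[0,-0.02,0,0,0,0]]]';  python3 -m inch '[[[0,-0.005,0,0,0,0],[0,-0.01,0,0,0,0],[0,-0.01,0,0,0,0]]]'
```

```text
time: 13.65
position: [0.4691, -0.1871, 0.0107]
tcp_rot: [[0.192, 0.981, 0.002], [0.981, -0.192, -0.0], [0.0, 0.002, -1.0]]
force: [4.5, -0.1, 0.1]
width: 0.0062
grip_force: 48.4
time: 14.02
position: [0.469, -0.1872, 0.011]
tcp_rot: [[0.192, 0.981, 0.007], [0.981, -0.192, -0.002], [-0.0, 0.008, -1.0]]
force: [10.7, -0.2, -3.5]
width: 0.0056
grip_force: 48.2
```

The shackle is at its stop: 23.5 mm of travel and 10 N. Now release and regrip the body front to back, since the low walls are on those sides.

```bash
python3 -m inch '[[[0,0.007,0,0,0,0],[0,0.007,0,0,0,0],[0,0.007,0,0,0,0],[0,0.007,-0.15,0,0,0],[0,0.007,-0.35,0,0,0],[0,0.007,-0.35,0,0,0]]]' 0.3; python3 -m inch '[[[0,0.306,0,0,0,0],[0,0.306,0,0,0,0],[0,0.306,0,0,0,0],[0,0.306,0,0,0,0],[0,0.306,0,0,0,0]]]' -1; python3 go.py .561 -.205 .03 79
```

```text
time: 14.78
position: [0.4698, -0.188, 0.1196]
tcp_rot: [[0.191, 0.982, 0.008], [0.982, -0.191, -0.004], [-0.002, 0.009, -1.0]]
force: [-0.1, 0.1, -0.2]
width: 0.0298
grip_force: 0.0
time: 15.4
position: [0.556, -0.2041, 0.1151]
tcp_rot: [[0.192, 0.981, -0.002], [0.981, -0.192, 0.001], [0.0, -0.002, -1.0]]
force: [-0.3, 0.8, 0.9]
width: 0.0855
grip_force: 0.0
[0.    0.017 0.284] [-0.001 -0.    -0.001] th 79.0 F [-0.3  0.8  0.9] w 0.0855 t 15.4
```

```bash
python3 -m inch '[[[0,0.017,0.1,0,0,0],[0,0.017,0.2,0,0,0],[0,0.017,0.25,0,0,0],[0,0.017,0.29,0,0,0],[0,0.017,0.32,0,0,0],[0,0.017,0.32,0,0,0]]]' ; python3 -m inch '[[[0,0,0,0,0,0],[0,0,0,0,0,0],[0,0,0,0,0,0],[0,0,0,0,0,0],[0,0,0,0,0,0]]]' 1 80
```

```text
time: 16.15
position: [0.5624, -0.2054, 0.0193]
tcp_rot: [[0.191, 0.982, -0.0], [0.982, -0.191, 0.0], [0.0, -0.0, -1.0]]
force: [-0.1, 0.0, 0.3]
width: 0.0856
grip_force: 0.0
time: 16.77
position: [0.5625, -0.2054, 0.0208]
tcp_rot: [[0.192, 0.981, 0.001], [0.981, -0.192, -0.0], [-0.0, 0.001, -1.0]]
force: [-2.5, 1.0, 5.2]
width: 0.058
grip_force: 85.6
```

```bash
python3 -m inch '[[[0,0,-0.02,0,0,0],[0,0,-0.05,0,0,0],[0,0,-0.1,0,0,0],[0,0,-0.2,0,0,0],[0,0,-0.35,0,0,0],[0,0,-0.5,0,0,0],[0,0,-0.6,0,0,0],[0,0,-0.6,0,0,0],[0,0,-0.6,0,0,0]]]'
python3 - <<'E'
from h import *
from station import arm
o=[]
for n,(x,y,w,h) in dict(top=(330,160,110,110),scene=(215,150,110,110)).items():
    c=arm.capture(n);i=c["pixels"][:,:,::-1];o.append(cv2.resize(i[y:y+h,x:x+w],(400,400),interpolation=cv2.INTER_CUBIC))
cv2.imwrite("pics/lift.png",np.hstack(o))
E
```

```text
time: 17.9
position: [0.5616, -0.205, 0.1983]
tcp_rot: [[0.191, 0.982, -0.002], [0.982, -0.191, 0.001], [0.001, -0.002, -1.0]]
force: [0.4, 1.2, -3.6]
width: 0.0583
grip_force: 86.0
```

View pics/lift.png

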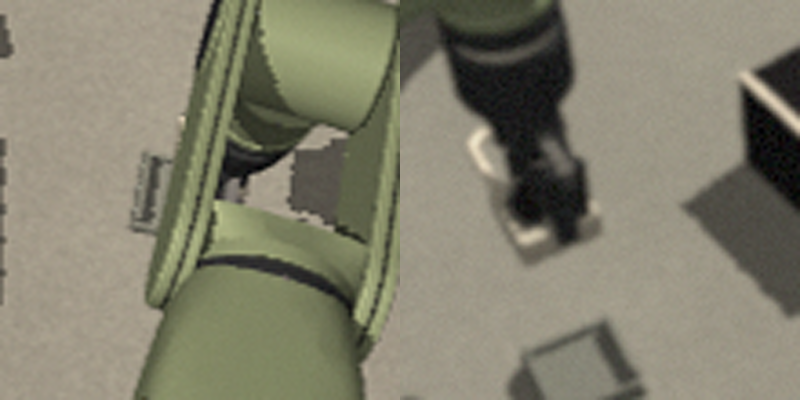

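The lock is up, level, and the rest is empty. Carry it to the staple.

```bash
python3 go.py .5557 .1545 .212 85.4
```

```text
[ 1.172 -0.248 -0.046] [-0.002 -0.001 -0.071] th 85.4 F [ 0.2 -0.  -3.1] w 0.0582 t 18.0
```

```bash
python3 -m inch '[[[0.05,0,-0.04,0,0,0],[0.15,-0.03,-0.046,0,0,0],[0.25,-0.05,-0.046,0,0,0],[0.35,-0.08,-0.046,0,0,0],[0.45,-0.1,-0.046,0,0,0],[0.55,-0.12,-0.046,0,0,0],[0.65,-0.14,-0.046,0,0,0],[0.75,-0.16,-0.046,0,0,0],[0.8,-0.17,-0.046,0,0,0],[0.8,-0.17,-0.046,0,0,0]]]'; python3 go.py .5557 .1545 .212 85.4
```

```text
time: 19.25
position: [0.5584, 0.0408, 0.2134]
tcp_rot: [[0.189, 0.982, -0.0], [0.982, -0.189, -0.0], [-0.0, -0.0, -1.0]]
force: [1.1, -0.2, -2.7]
width: 0.0581
grip_force: 86.0
[ 0.371 -0.081  0.004] [-0.    0.   -0.07] th 85.4 F [ 1.1 -0.2 -2.7] w 0.0581 t 19.25
```

```bash
python3 -m inch '[[[0.1,-0.02,0,0,0,-0.03],[0.2,-0.04,0,0,0,-0.07],[0.29,-0.06,0.004,0,0,-0.07],[0.35,-0.08,0.004,0,0,-0.07],[0.371,-0.081,0.004,0,0,-0.07],[0.371,-0.081,0.004,0,0,-0.07],[0.371,-0.081,0.004,0,0,-0.07]]]'; python3 go.py .5557 .1545 .212 85.4
python3 - <<'E'
from h import *
from station import arm
o=[]
b=np.array([.462,.162,.216])
for n in("top","scene"):
    c=arm.capture(n);i=c["pixels"][:,:,::-1].copy()
    u=proj(c,b)[0];v=proj(c,[.462,.162,.066])[0];x,y=max(int(u[0])-50,0),max(int(u[1])-45,0)
    o.append(cv2.resize(i[y:y+100,x:x+100],(400,400),interpolation=cv2.INTER_CUBIC));print(n,(u-[x,y])*4,(v-[x,y])*4,
     (proj(c,[[.462,.184,.216],[.462,.14,.216]])-[x,y])*4)
cv2.imwrite("pics/end.png",np.hstack(o))
E
```

```text
time: 20.12
position: [0.556, 0.1529, 0.2121]
tcp_rot: [[0.083, 0.997, -0.0], [0.997, -0.083, -0.0], [-0.0, 0.0, -1.0]]
force: [-0.5, -0.5, -3.5]
width: 0.0577
grip_force: 86.0
[ 0.005 -0.001  0.   ] [ 0.     0.    -0.002] th 85.4 F [-0.5 -0.5 -3.5] w 0.0577 t 20.125
top [201.68146773 182.03080062] [228.73350821 198.10432229] [[170.6323529  184.11995105]
 [232.71561293 179.94265743]]
scene [203.71173439 181.31305072] [204.43969647 330.42912668] [[224.91329803 168.90765862]
 [182.16164635 193.92237031]]
```

View pics/end.png

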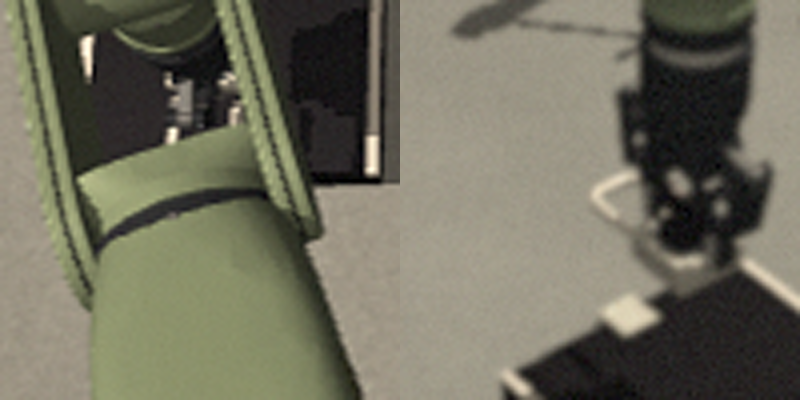

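The bow sits at about (615,185) in the scene view, within 1 cm of the target above the staple. The lid is shut, the shackle is out, and the lock is level about 10 cm above the lid. Handing in.

```bash
python3 -m inch '[[[0.005,0,0,0,0,0],[0.005,0,0,0,0,0],[0.005,0,0,0,0,0],[0.005,0,0,0,0,0]]]'; python3 -c "
from station import arm;print(arm.sign_off())"
```

```text
time: 20.72
position: [0.556, 0.1553, 0.2121]
tcp_rot: [[0.082, 0.997, 0.0], [0.997, -0.082, 0.0], [0.0, 0.0, -1.0]]
force: [0.2, -0.5, -3.4]
width: 0.0579
grip_force: 86.0
the job is handed in; nothing more can be done
None
```

I handed the job in at 20.7 s (verdict not shown): lid shut, dial at the open notch, shackle pulled to its stop, and the open lock held level with its bow about 15 cm above the staple (within about 1 cm by camera), its body about 10 cm over the shut lid; the bottle, beaker and clamp were not touched.

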